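Put the sanding block away in the latched tool case

TASK

Swing the case's red-tabbed latch lever out towards you until it is well clear, then raise the blue lid until it stands upright by itself. Take the walnut block off the sloping rest and lay it flat, same side up, fully down in the empty pocket of the case; leave the lid standing open and the latch swung out, and leave the mug and the other loose things, also those already packed, where they are.

Things in the scene. Friction and masses are not known exactly. Their poses are not given: they have to be found in the camera images.
- tool_case: Blue tool case, aluminium corners, fast to the bench. Origin under its centre; +x to its hinge side, -x its front (latch, handle), z up. Box 170 (x) x 250 (y) x 52 mm high, walls 5 mm, floor inside at z = 5 mm, black insert up to z = 19 mm with an empty pocket, one with a walnut bar (centre y +51 mm) and one with a whetstone (y +96 mm). Lid 10 mm thick; shut, its top is at z = 63 mm.
- empty_pocket (a point): Centre of the floor of the empty pocket, [0, -55, 5] mm in the case's frame, same axes. The pocket is 142 mm long along the case's x, 56 mm wide along its y and 14 mm deep. Above the insert there is free room to the case wall 65 mm away at -y and to the walnut bar 90 mm away at +y.
- latch (a joint): Latch lever on the front of the case, rad: 0 = upright, its hook over the lid's striker lip, holding the lid shut; grows as it swings out towards the front and down; limit 1.7. The lid is free from about 0.6; friction keeps the lever where it is left.
- latch_pivot (a point): Hinge of the latch lever, at [-94, 70, 26] mm in the case's frame (axes as the case); the lever turns about the case's y axis here.
- latch_tab (a point): Grip point of the latch's red tab; moves with the lever, axes as the case's at latch = 0, turning with it. Tab 7 mm thick (x), 36 mm wide (y), from 12 mm above to 24 mm below this point. Latched it is at [-107, 70, 96] mm in the case's frame, 22 mm in front of the lid's edge, and the tab's top stands 45 mm above the lid. A steel plate below joins it to the pivot.
- lid (a joint): Lid hinge, rad: 0 = shut, 1.57 = upright, limit 1.75. A stiff hinge: the lid stays where it is left.
- lid_hinge (a point): Middle of the lid's hinge axis (along the case's y), at [88, 0, 52] mm in the case's frame.
- lid_handle (a point): Middle of the lid's round steel handle bar, which runs along the case's y: 10 mm thick, 90 mm free length, its axis 40 mm in front of the lid's front edge (a leg at either end joins it to the lid). Shut, it is at [-125, -45, 57.5] mm in the case's frame, 213 mm from the hinge axis; it moves with the lid.
- walnut_block: Dark walnut block, 46 (x) x 128 (y, its length) x 34 mm (z), 0.13 kg. Origin at the centre of its 46 x 128 underside, z towards its top face. At the start it lies on the sloping rest, its long axis up the 35 degree slope.
- rest: Pale wooden sloping rest fast to the bench, base 90 (x) x 150 (y) x 8 mm; origin under its centre. Its 64 mm wide board rises along its own +y at 35 degrees, the board's middle 66 mm above the bench; side lips stand 8 mm above the board, outer width 64 mm; the stop at the lower end stands 16 mm above the board.
- walnut_bar: Walnut bar 32 x 138 x 30 mm, packed in the case already; origin at the centre of its underside, length along y. Leave it.
- whetstone: Pale blue whetstone 26 x 98 x 12 mm, packed in the case already; origin at the centre of its underside, length along y. Leave it.
- mug: Grey mug, 83 mm across, 92 mm tall, with a handle; stands loose between the case and the rest, origin under its centre. Leave it.
- tape_puck: Roll of white tape, 41 mm across, 15 mm tall, loose between the case and the rest; origin under its centre. Leave it.
- marker: Black marker, 123 x 16 mm, loose on the bench; origin at the middle of its underside. Leave it.

How it is judged:
By the outcome, as a careful person would: the job done as asked, in the order asked, and still so for the second after the job is handed in, with the robot touching nothing.
It also fails if it takes over 72 s, if anything falls off the work surface, if the arm or the gripper's body presses on something with over 40 N, if the wrist force passes 120 N, or if a joint passes its speed limit or range.

ROBOT

A 6-joint arm with a two-finger parallel gripper is mounted at the origin on a cart in front of the work surface, level with it; the furniture and walls round the work are solid. World frame = base frame: x ahead of the robot, y to its left, z up, the work surface at z = 0. Lengths are in m, angles in rad, forces in N, time in s.
With the tool pointing down it reaches from about 0.35 to 0.975 m from the base axis. Payload 4.9 kg.
Tool frame: the origin (TCP) lies at the very end of the fingers, on their centre line; the grasp point (between the pads) lies 19 mm behind it; x points along the fingers, y is the direction in which the jaws open and shut, and the axes are right-handed (so a half turn about x gives the same grasp; the last joint's range is limited). The gripper opens to 85 mm and grips with 20 to 120 N. Pads are 22 mm wide; open, the fingers measure 114 mm over their backs; the gripper's body (76 mm by 85 mm) begins 54 mm behind the grasp point. The pads swing forward as they close: fully open they stand 13 mm farther back than shut.
Start: joints at [1.132, 0.053, 1.613, -0, 1.476, -0.119], TCP at [0.196, 0.593, 0.231] pointing down, gripper open.
Joint ranges: [-3.01, 3.01], [-1.01, 2.22], [0.06, 2.58], [-1.02, 4.17], [0.09, 2.62], [-3.14, 3.14]. Speed limits (rad/s): [2.57, 2.57, 3.14, 3.14, 3.14, 3.14].

INTERFACE

Orientations are given as a unit quaternion [w, x, y, z].
In Python, from plant import manip gives the robot as it stands.
- The arm moves only by the tool play_rows, never from a script. Its argument "plan" is a list of rows, each a list of 5 numbers: the shift along the tool's x, y, z in mm, then the turn about the tool's x in rad, then the closure, from -1 (fully open) to 1 (shut). A call has 1 to 8 rows; each row is the pose to reach, as a shift and turn from the pose commanded when the call began, along the tool's axes at that moment; what a row does not reach only later rows make up. A row lasts 1/8 s, in which the tool goes at most 62.5 mm and 10.7 degrees, less where a joint would pass 70% of its speed; a pose out of reach is approached as far as the arm can. A call with a gripper value outside its range is refused whole. The fingers move at their own pace and stop on an object; the grip force is fixed at half the most. Time passes only in rows, so rows that repeat a pose let the fingers close. It gives the time, the measured TCP pose, the force and the opening at its end, in the units of the state.
- manip.state(): the state, without advancing time (a new reading comes with each control period).
- manip.grab_frame(name): name is "scene" or "side" or "wrist"; returns a dict with "img" (420x560x3 uint8, red, green, blue), "range_z" (420x560 float32, m along the optical axis (not along the pixel's ray), 0 where there is no reading), "fx", "fy", "cx", "cy" (pixels), "origin" and "rotation" of the camera in the world. Camera axes: x right, y up, looking along -z (the intrinsics and any distortion apply to the point x, -y, -z); pixel columns grow to the right and rows downward; lengths in m; the calibration is good to about 2 mm. A picture is of the moment at which its call begins.
- manip.job_done(): hands the job in, once; it reports no verdict.
The state is a dict: "time": time; "joint_pos": joint angles; "joint_vel": joint speeds; "joint_efforts": joint torques, N m; "tool_pos": TCP position; "tool_rot": TCP orientation; "contact_force": force on the tool from outside, world axes, zero at the start; "ft_torque": the same for the moment, N m; "gripper_width": opening from 0.0 (shut) to 1.0 (fully open).
Only numpy, scipy, OpenCV 4.12 (cv2) and the standard library are available. Lean on these libraries where they do the work, as an engineer would, in place of code of your own. Each camera call takes 0.05 s, during which the arm holds its last target. There are 200 camera calls.

## Working session

There is one attempt and no reset: what is moved stays moved. The work goes in short steps, Python scripts to look and compute and a tool call to move; the robot and the scene stay as the last step left them, time stands still between calls to the robot, and variables do not carry over. Pictures are saved under pics/ and viewed, about 8 in all and at most 12, crops included, and the job is handed in when it is done.

Besides the shell and the picture viewer there is one more tool, called after "Request:" as a command line: name --pt "numbers of a row" for each row, then --argument value for the rest. play_rows: Moves the arm, as the interface text tells. Its arguments: {"type":"object","properties":{"plan":{"type":"array"}},"required":["plan"]}

```bash
mkdir -p pics; ls
cat > h.py <<'E'
import numpy as np, cv2
from scipy.spatial.transform import Rotation as R
from plant import manip
def grab(n,fn=None):
    f=manip.grab_frame(n)
    if fn: cv2.imwrite('pics/'+fn,cv2.cvtColor(f['img'],cv2.COLOR_RGB2BGR))
    np.savez('/tmp/'+(fn or n)+'.npz',**{k:v for k,v in f.items()})
    return f
def P(f,u,v,z=None):
    z=f['range_z'][int(v),int(u)] if z is None else z
    Rm=np.array(f['rotation']); Rm=Rm if Rm.shape==(3,3) else R.from_quat(np.roll(Rm,-1)).as_matrix()
    p=np.array([(u-f['cx'])/f['fx']*z,-(v-f['cy'])/f['fy']*z,-z])
    return np.array(f['origin'])+Rm@p
def cloud(f):
    z=f['range_z'];h,w=z.shape;u,v=np.meshgrid(np.arange(w),np.arange(h))
    Rm=np.array(f['rotation']); Rm=Rm if Rm.shape==(3,3) else R.from_quat(np.roll(Rm,-1)).as_matrix()
    p=np.stack([(u-f['cx'])/f['fx']*z,-(v-f['cy'])/f['fy']*z,-z],-1)
    return p@Rm.T+np.array(f['origin'])
E
python3 - <<'E'
from h import *
fs=[grab(n,n+'0.png') for n in('scene','side')]
im=[cv2.imread('pics/%s0.png'%n) for n in('scene','side')]
for f in fs: print({k:v for k,v in f.items() if k not in('img','range_z')})
print(manip.state())
E
```

```text
pics
{'fx': 538.830065822514, 'fy': 538.830065822514, 'cx': 285.41550542516006, 'cy': 203.56110880091853, 'origin': array([ 0.01797062, -0.91811085,  1.28077742]), 'rotation': array([ 0.90536996,  0.32103621, -0.09720313, -0.26037002])}
{'fx': 426.82762879269205, 'fy': 426.82762879269205, 'cx': 280.1388624058834, 'cy': 200.88551438941005, 'origin': array([ 0.17245403, -0.71550201,  0.69630516]), 'rotation': array([ 0.87483496,  0.41217796, -0.10600546, -0.23137841])}
{'time': 0.1, 'joint_pos': array([ 1.13196172e+00,  5.33153821e-02,  1.61417589e+00,  3.48542208e-05,
        1.47595837e+00, -1.19001711e-01]), 'joint_vel': array([ 6.78290638e-05, -1.02413683e-03, -5.23007229e-03,  9.91412014e-04,
       -2.98271184e-03,  1.63283976e-04]), 'joint_efforts': array([-7.94864854e-05, -3.94905138e+01, -3.71362209e+01, -1.46992825e-04,
        3.93023685e-03,  1.54799949e-05]), 'tool_pos': array([0.19625704, 0.59279806, 0.23015926]), 'tool_rot': array([ 0.69789148,  0.11196998,  0.69827658, -0.11322557]), 'contact_force': array([-0.22499394,  0.36233764, -0.22714573]), 'ft_torque': array([ 0.00215556, -0.00931836,  0.00822214]), 'gripper_width': 1.0007689330533638}
```

View pics/scene0.png

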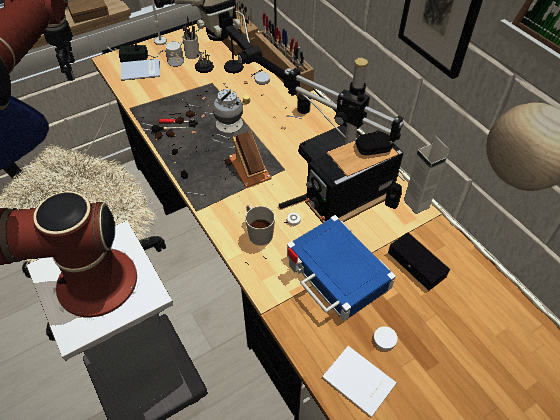

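View pics/side0.png

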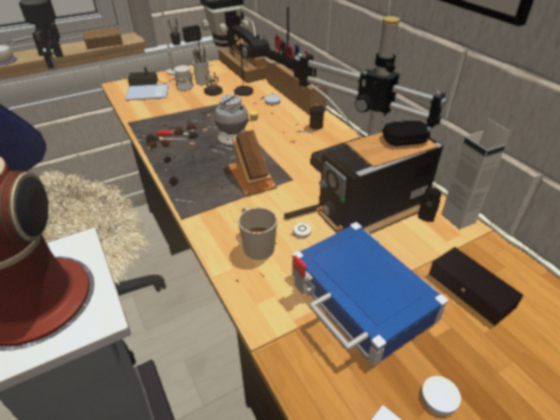

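The scene view shows the case at about (345,265), with its red latch tab at (293,253) and its handle at (320,292). The mug is at (260,225), the tape at (293,218), and the rest with the block at (250,158). The side view agrees, with the case at about (370,285) and the block at (250,157).

Run:
```python
from h import *
for n in('scene','side'):
    f=dict(np.load('/tmp/%s0.png.npz'%n)); C=cloud(f); im=f['img'].astype(int)
    r,g,b=im[...,0],im[...,1],im[...,2]
    m=(b>1.6*r)&(b>70)&(C[...,2]>.03)&(C[...,2]<.09)&(f['range_z']>0)
    m=cv2.morphologyEx(m.astype(np.uint8),cv2.MORPH_OPEN,np.ones((3,3)))>0
    k,l,s,c=cv2.connectedComponentsWithStats(m.astype(np.uint8)); i=1+s[1:,4].argmax(); p=C[l==i]
    zt=np.median(p[:,2]); t=p[abs(p[:,2]-zt)<.006]
    print(n,'lid z',zt,len(t),cv2.minAreaRect((t[:,:2]*1000).astype(np.float32)))
    print(' box',cv2.boxPoints(cv2.minAreaRect((t[:,:2]*1000).astype(np.float32))).round())
    m=(r>1.8*b)&(r>1.8*g)&(r>90)&(C[...,2]>.06)&(C[...,2]<.16)&(C[...,0]>.3)&(abs(C[...,1])<.5)
    q=C[m]; print(' red',len(q),np.median(q,0) if len(q) else '', q.min(0),q.max(0))
    for nm,(u0,u1,v0,v1) in {'scene':dict(rest=(225,280,125,190),mug=(238,282,200,250),tape=(284,304,210,228)),'side':dict(rest=(222,280,125,195),mug=(235,280,205,262),tape=(290,314,220,240))}[n].items():
        q=C[v0:v1,u0:u1].reshape(-1,3); q=q[(q[:,2]>.01)&(q[:,2]<.2)]; print(' ',nm,np.median(q,0).round(3),np.percentile(q,[2,98],axis=0).round(3).tolist())
    a,bx=(200,320,105,205) if n=='scene' else (200,320,110,210),0
    u0,u1,v0,v1=a
    cv2.imwrite('pics/%s_r.png'%n,cv2.resize(cv2.cvtColor(f['img'],cv2.COLOR_RGB2BGR)[v0:v1,u0:u1],None,fx=3.3,fy=3.3,interpolation=cv2.INTER_CUBIC))
a=cv2.imread('pics/scene_r.png');b=cv2.imread('pics/side_r.png')
cv2.imwrite('pics/r.png',np.hstack([a,b]));print(a.shape)
```

```text
scene lid z 0.0642167205684846 4584 ((577.6138305664062, -325.58740234375), (169.7040252685547, 250.5342559814453), 4.076028823852539)
 box [[ 484. -207.]
 [ 502. -457.]
 [ 671. -445.]
 [ 653. -195.]]
 red 62 [ 0.46454819 -0.2641163   0.1045678 ] [ 0.46094276 -0.28353873  0.0606509 ] [ 0.48888312 -0.24380631  0.11388517]
  rest [0.554 0.137 0.072] [[0.513, 0.076, 0.01], [0.615, 0.329, 0.126]]
  mug [ 0.459 -0.1    0.058] [[0.419, -0.147, 0.013], [0.497, -0.048, 0.093]]
  tape [ 0.569 -0.111  0.014] [[0.55, -0.128, 0.01], [0.588, -0.092, 0.021]]
side lid z 0.0630428241092092 8568 ((577.42724609375, -324.6432800292969), (168.74208068847656, 249.97756958007812), 3.8501670360565186)
 box [[ 485. -206.]
 [ 502. -455.]
 [ 670. -444.]
 [ 653. -194.]]
 red 149 [ 0.46401861 -0.26487041  0.09504396] [ 0.46171807 -0.28014555  0.07504334] [ 0.46770132 -0.24790442  0.10975557]
  rest [0.56  0.142 0.069] [[0.517, 0.078, 0.012], [0.615, 0.347, 0.125]]
  mug [ 0.457 -0.112  0.062] [[0.419, -0.146, 0.014], [0.496, -0.066, 0.091]]
  tape [ 0.569 -0.109  0.014] [[0.552, -0.126, 0.011], [0.589, -0.089, 0.016]]
(330, 396, 3)
```

View pics/r.png

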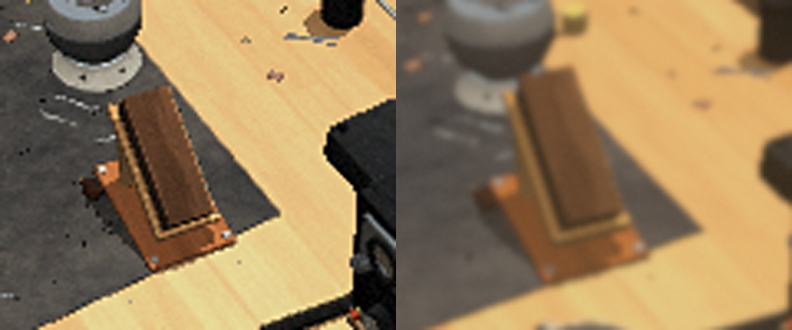

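The crop shows the block tilted on the rest between the lips, with its high end towards +y (scene crop (145,90)) and its low end at (205,220). Next I fit the block's top face and work out the tool axes.

```bash
cat >> h.py <<'E'
CO=np.array([.5775,-.325]);CY=np.deg2rad(3.96)
def c2w(x,y,z): 
    c,s=np.cos(CY),np.sin(CY); return np.array([CO[0]+(c*x-s*y)/1e3,CO[1]+(s*x+c*y)/1e3,z/1e3])
def w2c(p):
    c,s=np.cos(CY),np.sin(CY); d=(np.asarray(p)[:2]-CO)*1e3; return np.array([c*d[0]+s*d[1],-s*d[0]+c*d[1],p[2]*1e3]).round(1)
def tool():
    s=manip.state(); return s,R.from_quat(np.roll(s['tool_rot'],-1)).as_matrix()
def rel(targets,jaw=None):
    "world TCP targets -> tool shifts in mm; jaw: world heading (deg) of the jaw axis"
    s,M=tool(); print('t',round(s['time'],2),'tcp',s['tool_pos'].round(4),'case',w2c(s['tool_pos']),'F',s['contact_force'].round(1),'w',round(s['gripper_width'],3),'down',M[:,0].round(3),'jaw deg',np.degrees(np.arctan2(M[1,1],M[0,1])).round(1),'q1,6',s['joint_pos'][[0,5]].round(2))
    for t in targets: print(' ',(M.T@(np.asarray(t)-s['tool_pos'])*1e3).round(1))
    if jaw is not None:
        # turn about tool x (down): heading decreases by the turn
        d=np.degrees(np.arctan2(M[1,1],M[0,1]))-jaw; d=(d+90)%180-90; print('  turn rad',np.radians(d).round(3))
E
python3 - <<'E'
from h import *
Q={}
for n,w in(('scene',(235,275,128,178)),('side',(232,272,130,185))):
    f=dict(np.load('/tmp/%s0.png.npz'%n)); C=cloud(f); u0,u1,v0,v1=w
    q=C[v0:v1,u0:u1].reshape(-1,3); im=f['img'][v0:v1,u0:u1].reshape(-1,3).astype(int)
    k=(q[:,2]>.05)&(q[:,2]<.2)&(im[:,0]>1.2*im[:,2])&(im[:,0]<150); q=q[k]
    rng=np.random.default_rng(0);best=None
    for _ in range(500):
        a=q[rng.choice(len(q),3)];nn=np.cross(a[1]-a[0],a[2]-a[0]);nn/=np.linalg.norm(nn)+1e-12
        i=abs((q-a[0])@nn)<.003
        if best is None or i.sum()>best.sum():best=i
    t=q[best];c=t.mean(0);nn=np.linalg.svd(t-c)[2][2];nn*=np.sign(nn[2])
    up=np.array([0,0,1])-nn*nn[2];up/=np.linalg.norm(up);sx=np.cross(up,nn)
    L=np.stack([(t-c)@sx,(t-c)@up],1)*1e3; mr=cv2.minAreaRect(L.astype(np.float32)); lo,hi=np.percentile(L,[1,99],axis=0)
    ce=c+(sx*mr[0][0]+up*mr[0][1])/1e3
    print(n,len(t),'slope',np.degrees(np.arccos(nn[2])).round(1),'updir deg',np.degrees(np.arctan2(up[1],up[0])).round(1),'rect',mr,'lohi',lo,hi,'topcentre',ce.round(4))
    # tall obstacles
f=dict(np.load('/tmp/scene0.png.npz'));C=cloud(f).reshape(-1,3)
H=C[(C[:,2]>.13)&(C[:,0]>.3)&(C[:,0]<.9)&(C[:,1]>-.6)&(C[:,1]<.35)&(C[:,2]<.6)]
for y in np.arange(-.6,.35,.1):
    h=H[(H[:,1]>=y)&(H[:,1]<y+.1)]
    if len(h): print('tall y',y.round(2),len(h),'xmin',np.percentile(h[:,0],1).round(3),'zmax',h[:,2].max().round(3))
z=[c2w(-75,70,180),c2w(-85,70,80)]
print(z);rel(z,jaw=94)
rel([],jaw=4)
E
```

```text
scene 736 slope 40.7 updir deg 41.3 rect ((-7.971296310424805, -5.90692138671875), (74.8055419921875, 130.92138671875), 34.104820251464844) lohi [-52.35983463 -56.43348932] [50.64760843 59.10924678] topcentre [0.5504 0.1342 0.0861]
side 692 slope 35.0 updir deg 82.5 rect ((0.5631885528564453, 4.002281188964844), (46.80949020385742, 129.22422790527344), 1.4337549209594727) lohi [-22.08216504 -59.32271772] [23.31346804 65.07336794] topcentre [0.5638 0.1271 0.0917]
tall y -0.6 2735 xmin 0.847 zmax 0.544
tall y -0.5 1687 xmin 0.847 zmax 0.543
tall y -0.3 318 xmin 0.894 zmax 0.227
tall y -0.2 3573 xmin 0.632 zmax 0.31
tall y -0.1 2228 xmin 0.637 zmax 0.43
tall y -0.0 431 xmin 0.762 zmax 0.306
tall y 0.1 578 xmin 0.719 zmax 0.307
tall y 0.2 237 xmin 0.694 zmax 0.287
tall y 0.3 369 xmin 0.589 zmax 0.298
[array([ 0.49784486, -0.26034663,  0.18      ]), array([ 0.48786874, -0.26103723,  0.08      ])]
t 0.1 tcp [0.1963 0.5928 0.2302] case [-316.9  941.9  230.2] F [-0.2  0.4 -0.2] w 1.001 down [-0.001 -0.002 -1.   ] jaw deg 71.7 q1,6 [ 1.13 -0.12]
  [  51.3 -715.   554.5]
  [ 151.3 -718.6  545.3]
  turn rad -0.39
t 0.1 tcp [0.1963 0.5928 0.2302] case [-316.9  941.9  230.2] F [-0.2  0.4 -0.2] w 1.001 down [-0.001 -0.002 -1.   ] jaw deg 71.7 q1,6 [ 1.13 -0.12]
  turn rad 1.181
```

Case pose: origin (0.5775, -0.325), yaw about 4°, and the red tab matches the text. Moving now.

Request:
play_rows --pt "0 -180 140 0.6 1" --pt "0 -380 295 1.18 1" --pt "0 -380 295 1.18 1" --pt "0 -380 295 1.18 1" --pt "0 -380 295 1.18 1" --pt "0 -380 295 1.18 1" --pt "0 -380 295 1.18 1" --pt "0 -380 295 1.18 1"

```text
time: 1.1
tool_pos: [0.3572, 0.1376, 0.231]
tool_rot: [0.517, 0.483, 0.517, -0.482]
contact_force: [0.0, 0.1, -0.6]
gripper_width: 0.003
```

Run:
```python
from h import *
rel([c2w(-75,70,180),c2w(-75,70,85)],jaw=4)
```

```text
t 1.1 tcp [0.3572 0.1376 0.231 ] case [-187.8  476.7  231. ] F [ 0.   0.1 -0.6] w 0.003 down [ 0. -0. -1.] jaw deg 4.0 q1,6 [0.17 0.1 ]
  [ 51.1 112.9 406.7]
  [146.1 112.8 406.7]
  turn rad -0.001
```

Request:
play_rows --pt "50 112 407 0 1" --pt "50 112 407 0 1" --pt "50 112 407 0 1" --pt "50 112 407 0 1" --pt "50 112 407 0 1" --pt "50 112 407 0 1" --pt "50 112 407 0 1" --pt "50 112 407 0 1"

```text
time: 2.1
tool_pos: [0.4973, -0.2606, 0.1796]
tool_rot: [0.516, 0.483, 0.518, -0.483]
contact_force: [-0.7, 0.3, 0.5]
gripper_width: -0.003
```

Run:
```python
from h import *
rel([c2w(-75,70,83)],jaw=4)
f=grab('wrist','w1.png'); print(f['origin'])
```

```text
t 2.1 tcp [ 0.4973 -0.2606  0.1796] case [-75.5  69.8 179.6] F [-0.7  0.3  0.5] w -0.003 down [-0.002  0.001 -1.   ] jaw deg 3.9 q1,6 [-0.62 -0.68]
  [96.6  0.8 -0.1]
  turn rad -0.002
[ 0.49280979 -0.18854041  0.32203623]
```

View pics/w1.png

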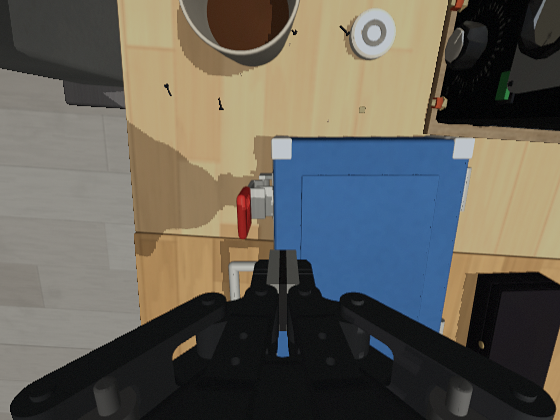

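The wrist view shows the red tab at (243,212), the handle at (232,270) and the closed fingers at (283,265). The fingers are over the lid, just behind the tab. I lower them beside the tab and push along the arc.

Request:
play_rows --pt "50 0 0 0 1" --pt "96 0 0 0 1" --pt "96 0 0 0 1" --pt "96 -8 0 0 1" --pt "96 -16 0 0 1" --pt "95 -25 0 0 1" --pt "94 -34 0 0 1" --pt "94 -34 0 0 1"

```text
time: 3.15
tool_pos: [0.4632, -0.2609, 0.0877]
tool_rot: [0.517, 0.482, 0.517, -0.482]
contact_force: [-0.3, -0.6, -1.0]
gripper_width: -0.001
```

Run:
```python
from h import *
rel([],jaw=4)
```

```text
t 3.15 tcp [ 0.4632 -0.2609  0.0877] case [-109.6   71.9   87.7] F [-0.3 -0.6 -1. ] w -0.001 down [ 0. -0. -1.] jaw deg 4.0 q1,6 [-0.65 -0.72]
  turn rad 0.0
```

Request:
play_rows --pt "8 -9 0 0 1" --pt "13 -17 0 0 1" --pt "20 -24 0 0 1" --pt "29 -29 0 0 1" --pt "38 -34 0 0 1" --pt "47 -36 0 0 1" --pt "57 -37 0 0 1" --pt "57 -37 0 0 1"

```text
time: 4.15
tool_pos: [0.4262, -0.2627, 0.0291]
tool_rot: [0.517, 0.482, 0.518, -0.482]
contact_force: [-0.3, -0.4, -0.1]
gripper_width: 0.003
```

Run:
```python
from h import *
rel([],jaw=4)
f=grab('wrist','w2.png')
C=cloud(f);im=f['img'].astype(int);r,g,b=im[...,0],im[...,1],im[...,2]
m=(r>2*b)&(r>2*g)&(r>90)&(f['range_z']>0);q=C[m];q=q[(q[:,0]<.5)&(q[:,2]<.15)];print(len(q),[w2c(x) for x in np.percentile(q,[5,50,95],axis=0)] if len(q) else 0)
```

```text
t 4.15 tcp [ 0.4262 -0.2627  0.0291] case [-146.7   72.6   29.1] F [-0.3 -0.4 -0.1] w 0.003 down [-0.002  0.001 -1.   ] jaw deg 4.1 q1,6 [-0.7  -0.77]
  turn rad 0.001
2448 [array([-175.3,   61.2,   25.6]), array([-164.8,   82.2,   30.1]), array([-144.3,   89.3,   32. ])]
```

View pics/w2.png

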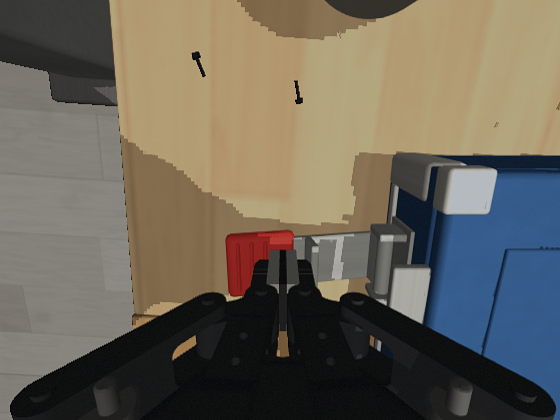

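The latch is down: the red tab is at (260,262), about 30 mm high, so the lever is near 1.38 rad. Next I raise the hand to the handle and measure the bar.

Request:
play_rows --pt "-60 0 0 0 1" --pt "-120 0 0 0 1" --pt "-120 22 60 0 0.34" --pt "-120 22 117 0 0.34" --pt "-120 22 117 0 0.34" --pt "-120 22 117 0 0.34"

```text
time: 4.95
tool_pos: [0.457, -0.3781, 0.1501]
tool_rot: [0.517, 0.482, 0.518, -0.482]
contact_force: [0.6, 0.2, -0.7]
gripper_width: 0.328
```

Run:
```python
from h import *
rel([c2w(-125,-45,110),c2w(-125,-45,38.5)],jaw=4)
for n in('scene0.png','side0.png'):
    f=dict(np.load('/tmp/%s.npz'%n)); q=cloud(f).reshape(-1,3); q=q[(q[:,2]>.03)&(q[:,2]<.09)]
    k=np.array([w2c(x) for x in q[(abs(q[:,0]-.45)<.09)&(abs(q[:,1]+.37)<.12)]])
    k=k[(k[:,0]<-108)&(k[:,0]>-145)&(k[:,1]>-85)&(k[:,1]<-5)]
    print(n,len(k),np.percentile(k,[5,50,95],axis=0).round(1).tolist() if len(k) else '')
f=grab('wrist'); q=cloud(f).reshape(-1,3)
k=np.array([w2c(x) for x in q[(abs(q[:,0]-.45)<.09)&(abs(q[:,1]+.37)<.12)&(q[:,2]>.03)&(q[:,2]<.09)]])
k=k[(k[:,0]<-108)&(k[:,0]>-145)&(k[:,1]>-85)&(k[:,1]<-5)] if len(k) else k
print('wrist',len(k),np.percentile(k,[5,50,95],axis=0).round(1).tolist() if len(k) else '')
```

```text
t 4.95 tcp [ 0.457  -0.3781  0.1501] case [-123.9  -44.7  150.1] F [ 0.6  0.2 -0.7] w 0.328 down [-0.     0.001 -1.   ] jaw deg 4.1 q1,6 [-0.82 -0.89]
  [40.1 -1.1  0.3]
  [111.6  -1.1   0.4]
  turn rad 0.001
scene0.png 114 [[-129.4, -81.1, 56.8], [-125.4, -46.6, 62.4], [-120.0, -10.8, 66.3]]
side0.png 252 [[-128.5, -80.6, 57.1], [-125.6, -47.5, 61.4], [-120.3, -10.0, 63.3]]
wrist 1150 [[-128.3, -80.7, 58.6], [-124.1, -42.4, 61.4], [-119.3, -8.4, 62.9]]
```

Both cameras and the wrist view agree on the bar: axis at x -125, top about 62. I descend and grip.

Request:
play_rows --pt "50 -1 0 0 0.34" --pt "100 -1 0 0 0.34" --pt "111 -1 0 0 0.34" --pt "111 -1 0 0 0.34" --pt "111 -1 0 0 1" --pt "111 -1 0 0 1" --pt "111 -1 0 0 1" --pt "111 -1 0 0 1"

```text
time: 6.0
tool_pos: [0.457, -0.3797, 0.0421]
tool_rot: [0.519, 0.482, 0.516, -0.482]
contact_force: [-2.9, 2.3, 6.8]
gripper_width: 0.091
```

Run:
```python
from h import *
def bar(t): a=np.radians(1.48)+t; return 88-213*np.cos(a),-45,52+213*np.sin(a)
s,M=tool(); off=w2c(s['tool_pos'])-np.array(bar(0)); print('off',off)
rel([c2w(*(np.array(bar(t))+off)) for t in np.arange(.1,1.63,.1)],jaw=4)
```

```text
off [  0.92894353  -1.3        -15.4013641 ]
t 6.0 tcp [ 0.457  -0.3797  0.0421] case [-124.   -46.3   42.1] F [-2.9  2.3  6.8] w 0.091 down [ 0.002 -0.003 -1.   ] jaw deg 4.1 q1,6 [-0.82 -0.89]
  [-21.2   1.7   0.1]
  [-42.2   5.4   0.2]
  [-62.6  11.3   0.2]
  [-82.4  19.1   0.3]
  [-101.3   28.9    0.4]
  [-119.2   40.5    0.5]
  [-135.8   53.9    0.5]
  [-150.9   68.8    0.6]
  [-164.5   85.2    0.7]
  [-176.4  102.8    0.7]
  [-186.5  121.6    0.8]
  [-194.7  141.3    0.9]
  [-200.8  161.6    0.9]
  [-204.9  182.5    1. ]
  [-206.9  203.7    1. ]
  [-206.8  225.     1.1]
  turn rad 0.001
```

Request:
play_rows --pt "-10 0.5 0 0 1" --pt "-21 1.7 0 0 1" --pt "-42 5.4 0 0 1" --pt "-62 11 0 0 1" --pt "-82 19 0 0 1" --pt "-101 29 0 0 1" --pt "-119 40.5 0 0 1" --pt "-119 40.5 0 0 1"

```text
time: 7.0
tool_pos: [0.4954, -0.3768, 0.1615]
tool_rot: [0.517, 0.48, 0.518, -0.483]
contact_force: [-7.8, -2.0, 4.6]
gripper_width: 0.089
```

Run:
```python
from h import *
rel([])
f=grab('side','s2.png')
```

```text
t 7.0 tcp [ 0.4954 -0.3768  0.1615] case [-85.5 -46.1 161.5] F [-7.8 -2.   4.6] w 0.089 down [-0.003 -0.003 -1.   ] jaw deg 4.1 q1,6 [-0.77 -0.84]
```

View pics/s2.png

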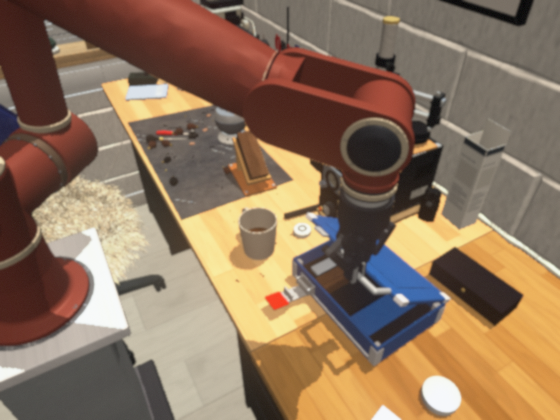

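The lid is following at about 35°, held by the bar at (372,285), and the latch stays out at (278,300). I continue the arc.

Request:
play_rows --pt "-17 13 0 0 1" --pt "-32 28 0 0 1" --pt "-45 45 0 0 1" --pt "-57 62 0 0 1" --pt "-67 81 0 0 1" --pt "-75 101 0 0 1" --pt "-81 121 0 0 1" --pt "-81 121 0 0 1"

```text
time: 8.05
tool_pos: [0.6192, -0.3683, 0.2465]
tool_rot: [0.521, 0.482, 0.515, -0.482]
contact_force: [-2.4, -1.6, 12.5]
gripper_width: 0.087
```

Run:
```python
from h import *
rel([])
```

```text
t 8.05 tcp [ 0.6192 -0.3683  0.2465] case [ 38.6 -46.1 246.5] F [-2.4 -1.6 12.5] w 0.087 down [ 0.006 -0.006 -1.   ] jaw deg 4.1 q1,6 [-0.64 -0.71]
```

Request:
play_rows --pt "-3 20 0 0 1" --pt "-5 42 0 0 1" --pt "-5 63 0 0 1" --pt "-5 63 0 0 1" --pt "-5 63 0 0 1" --pt "-5 63 0 0 0.5" --pt "-5 63 0 0 0.5" --pt "-5 63 0 0 0.4"

```text
time: 9.05
tool_pos: [0.6796, -0.362, 0.2434]
tool_rot: [0.517, 0.482, 0.518, -0.482]
contact_force: [-1.2, 0.2, -0.0]
gripper_width: 0.294
```

Run:
```python
from h import *
rel([])
f=grab('side'); C=cloud(f); q=C[(C[...,2]>.08)&(C[...,2]<.25)]; im=f['img'][(C[...,2]>.08)&(C[...,2]<.25)].astype(int)
k=np.array([w2c(x) for x in q[(im[:,2]>1.6*im[:,0])&(im[:,2]>50)&(q[:,0]>.5)&(q[:,0]<.8)&(q[:,1]<-.1)]])
for a in range(60,240,30):
    j=k[(k[:,2]>a)&(k[:,2]<a+30)]; print(a,len(j),np.median(j[:,0]) if len(j) else '')
```

```text
t 9.05 tcp [ 0.6796 -0.362   0.2434] case [ 99.3 -44.  243.4] F [-1.2  0.2 -0. ] w 0.294 down [-0.001  0.001 -1.   ] jaw deg 4.1 q1,6 [-0.59 -0.66]
60 416 91.4
90 1301 92.1
120 1395 93.2
150 1477 94.0
180 1551 95.0
210 903 96.2
```

The lid stands at about 1.60 rad. I back off upwards and go towards the block by way of x about 0.48, clear of the tall box.

Request:
play_rows --pt "-55 0 0 0 0.4" --pt "-58 0 0 0 0.4" --pt "-58 -60 0 0 0.4" --pt "-58 -120 0 0 0.4" --pt "-58 -180 0 0 0" --pt "-58 -200 -60 0 -0.5" --pt "-58 -200 -120 0 -1" --pt "-58 -200 -120 0 -1"

```text
time: 10.1
tool_pos: [0.4714, -0.254, 0.302]
tool_rot: [0.518, 0.481, 0.518, -0.481]
contact_force: [-0.2, -0.5, 0.0]
gripper_width: 1.001
```

Run:
```python
from h import *
rel([(.54,.05,.29)],jaw=-7.5)
```

```text
t 10.1 tcp [ 0.4714 -0.254   0.302 ] case [-101.    78.1  302. ] F [-0.2 -0.5  0. ] w 1.001 down [ 0.     0.001 -1.   ] jaw deg 4.3 q1,6 [-0.63 -0.71]
  [  12.2   91.  -298.1]
  turn rad 0.205
```

Request:
play_rows --pt "12 0 -60 0 -1" --pt "12 30 -120 0.1 -1" --pt "12 50 -180 0.2 -1" --pt "12 70 -240 0.205 -1" --pt "12 91 -298 0.205 -1" --pt "12 91 -298 0.205 -1" --pt "12 91 -298 0.205 -1" --pt "12 91 -298 0.205 -1"

```text
time: 11.1
tool_pos: [0.5416, 0.0453, 0.29]
tool_rot: [-0.465, -0.533, -0.465, 0.533]
contact_force: [-0.0, 0.2, -0.2]
gripper_width: 0.999
```

Run:
```python
from h import *
rel([],jaw=-7.5)
f=grab('wrist','w3.png'); print(f['origin'])
C=cloud(f);q=C.reshape(-1,3);im=f['img'].reshape(-1,3).astype(int)
k=(q[:,2]>.045)&(q[:,2]<.16)&(im[:,0]<130)&(im[:,0]>1.15*im[:,2])&(abs(q[:,0]-.565)<.06)&(abs(q[:,1]-.13)<.1);q=q[k]
rng=np.random.default_rng(0);best=None
for _ in range(500):
    a=q[rng.choice(len(q),3)];nn=np.cross(a[1]-a[0],a[2]-a[0]);nn/=np.linalg.norm(nn)+1e-12
    i=abs((q-a[0])@nn)<.0025
    if best is None or i.sum()>best.sum():best=i
t=q[best];c=t.mean(0);nn=np.linalg.svd(t-c,full_matrices=False)[2][2];nn*=np.sign(nn[2])
up=np.array([0,0,1])-nn*nn[2];up/=np.linalg.norm(up);sx=np.cross(up,nn)
L=np.stack([(t-c)@sx,(t-c)@up],1)*1e3; mr=cv2.minAreaRect(L.astype(np.float32))
print(len(q),len(t),'slope',np.degrees(np.arccos(nn[2])).round(1),'updir',np.degrees(np.arctan2(up[1],up[0])).round(1),mr,np.percentile(L,[1,99],axis=0).round(1),'top',(c+(sx*mr[0][0]+up*mr[0][1])/1e3).round(4))
```

```text
t 11.1 tcp [0.5416 0.0453 0.29  ] case [-10.2 371.9 290. ] F [-0.   0.2 -0.2] w 0.999 down [-0. -0. -1.] jaw deg -7.8 q1,6 [-0.05  0.08]
  turn rad -0.005
[0.55149174 0.11716421 0.43236354]
5660 4714 slope 34.9 updir 83.5 ((0.12209129333496094, -10.402305603027344), (46.05941390991211, 128.097412109375), 0.09708617627620697) [[-22.3 -71.8]
 [ 22.5  52.8]] top [0.5627 0.13   0.0924]
```

View pics/w3.png

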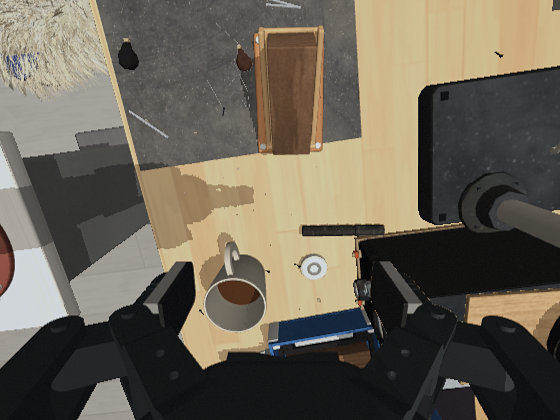

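The wrist fit is very consistent: a 46.1 x 128.1 rectangle, slope 34.9°, updir 83.5°, top centre (0.5627, 0.130, 0.0924). The view shows the block at (292,95), the mug at (237,290) and the tape at (314,267), all untouched.

Run:
```python
from h import *
rel([(.5634,.1365,.20),(.5634,.1365,.075)],jaw=-6.5)
```

```text
t 11.15 tcp [0.5416 0.0452 0.2902] case [-10.2 371.8 290.2] F [-1.   0.9  0. ] w 1.001 down [-0. -0. -1.] jaw deg -7.8 q1,6 [-0.05  0.08]
  [ 90.1   9.2 -93.4]
  [215.1   9.2 -93.5]
  turn rad -0.023
```

Request:
play_rows --pt "45 9 -50 -0.023 -1" --pt "90 9 -93 -0.023 -1" --pt "90 9 -93 -0.023 -1" --pt "140 9 -93 -0.023 -1" --pt "190 9 -93 -0.023 -1" --pt "215 9 -93 -0.023 -1" --pt "215 9 -93 -0.023 -1" --pt "215 9 -93 -0.023 -1"

```text
time: 12.15
tool_pos: [0.5648, 0.1369, 0.0778]
tool_rot: [0.472, 0.528, 0.47, -0.526]
contact_force: [-0.6, -0.3, 0.0]
gripper_width: 1.002
```

Request:
play_rows --pt "0 0 0 0 0" --pt "0 0 0 0 1" --pt "0 0 0 0 1" --pt "0 0 0 0 1" --pt "0 0 0 0 1"

```text
time: 12.78
tool_pos: [0.5641, 0.1378, 0.077]
tool_rot: [0.472, 0.528, 0.471, -0.526]
contact_force: [-0.8, 0.0, 5.8]
gripper_width: 0.523
```

Run:
```python
from h import *
rel([(.5634,.1365,.20),(.5634,.1365,.075)],jaw=-6.5)
```

```text
t 12.78 tcp [0.5641 0.1378 0.077 ] case [ 18.6 462.6  77. ] F [-0.8  0.   5.8] w 0.523 down [ 0.002  0.    -1.   ] jaw deg -6.3 q1,6 [0.11 0.22]
  [-123.    -0.2    1.3]
  [ 2.  -0.5  1.3]
  turn rad 0.003
```

Request:
play_rows --pt "-15 0 0 0 1" --pt "-50 0 0 0 1" --pt "-110 0 0 0 1" --pt "-170 0 0 0 1" --pt "-220 0 0 0 1" --pt "-220 0 0 0 1"

```text
time: 13.52
tool_pos: [0.5651, 0.138, 0.3022]
tool_rot: [0.474, 0.53, 0.469, -0.524]
contact_force: [-0.1, 0.3, -1.5]
gripper_width: 0.525
```

Run:
```python
from h import *
rel([(.5,.08,.30),(.48,-.1,.3)],jaw=-86.04)
```

```text
t 13.53 tcp [0.5651 0.138  0.3022] case [ 19.6 462.8 302.2] F [-0.1  0.3 -1.5] w 0.525 down [ 0.011  0.001 -1.   ] jaw deg -6.3 q1,6 [0.11 0.22]
  [  1.5 -58.3  64.9]
  [  1.  -58.2 246. ]
  turn rad 1.391
```

Request:
play_rows --pt "0 -40 0 0.17 1" --pt "0 -58 20 0.34 1" --pt "0 -58 50 0.51 1" --pt "0 -58 80 0.68 1" --pt "0 -58 120 0.85 1" --pt "0 -58 160 1.02 1" --pt "0 -58 200 1.2 1" --pt "0 -58 246 1.37 1"

```text
time: 14.52
tool_pos: [0.477, -0.1011, 0.2935]
tool_rot: [-0.03, -0.706, -0.03, 0.707]
contact_force: [0.8, -0.1, -1.1]
gripper_width: 0.523
```

Run:
```python
from h import *
rel([c2w(8,-55,300),c2w(8,-55,130)],jaw=-86.04)
```

```text
t 14.53 tcp [ 0.477  -0.1011  0.2935] case [-84.8 230.3 293.5] F [ 0.8 -0.1 -1.1] w 0.523 down [-0.003  0.001 -1.   ] jaw deg -85.1 q1,6 [-0.36  1.12]
  [ -7.2 286.7 -88.3]
  [162.8 286.9 -88.7]
  turn rad 0.016
```

Grasp held. As oriented now, the wrist camera would sit close to the standing lid, so I turn the tool by half a turn. The block's low end then goes to the hinge side and the camera to the front.

Request:
play_rows --pt "0 0 0 -0.18 1" --pt "0 0 0 -0.36 1" --pt "0 0 0 -0.54 1" --pt "0 0 0 -0.72 1" --pt "0 0 0 -0.9 1" --pt "0 0 0 -1.08 1" --pt "0 0 0 -1.26 1" --pt "0 0 0 -1.44 1"

```text
time: 15.52
tool_pos: [0.4772, -0.1, 0.2933]
tool_rot: [-0.49, -0.508, -0.492, 0.509]
contact_force: [0.3, 0.5, -0.8]
gripper_width: 0.525
```

Request:
play_rows --pt "0 0 0 -0.18 1" --pt "0 0 0 -0.36 1" --pt "0 0 0 -0.54 1" --pt "0 0 0 -0.72 1" --pt "0 0 0 -0.9 1" --pt "0 0 0 -1.08 1" --pt "0 0 0 -1.26 1" --pt "0 0 0 -1.44 1"

```text
time: 16.52
tool_pos: [0.4772, -0.1, 0.2934]
tool_rot: [0.704, 0.059, 0.706, -0.058]
contact_force: [-0.8, -0.4, -1.7]
gripper_width: 0.521
```

Run:
```python
from h import *
rel([c2w(15,-55,295),c2w(15,-55,130)],jaw=93.96)
```

```text
t 16.52 tcp [ 0.4772 -0.1     0.2934] case [-84.5 231.4 293.4] F [-0.8 -0.4 -1.7] w 0.521 down [-0.003  0.001 -1.   ] jaw deg 80.5 q1,6 [-0.36 -1.76]
  [  -2.4 -255.3  163.4]
  [ 162.6 -255.4  163.9]
  turn rad -0.235
```

Request:
play_rows --pt "0 -55 0 -0.12 1" --pt "0 -110 20 -0.235 1" --pt "0 -165 60 -0.235 1" --pt "0 -215 100 -0.235 1" --pt "20 -255 140 -0.235 1" --pt "40 -255 163 -0.235 1" --pt "40 -255 163 -0.235 1" --pt "40 -255 163 -0.235 1"

```text
time: 17.52
tool_pos: [0.5945, -0.3788, 0.2546]
tool_rot: [0.706, -0.022, 0.707, 0.023]
contact_force: [0.3, -0.2, -0.1]
gripper_width: 0.526
```

Run:
```python
from h import *
rel([c2w(15,-55,100),c2w(15,-55,60)],jaw=93.96)
f=grab('side','s3.png');f2=grab('wrist','w4.png')
a=cv2.imread('pics/s3.png')[180:380,240:500];a=cv2.resize(a,None,fx=1.5,fy=1.5);b=cv2.resize(cv2.imread('pics/w4.png'),(400,300))
cv2.imwrite('pics/c3.png',np.hstack([a,b]))
# pocket edges from wrist depth
C=cloud(f2).reshape(-1,3);C=C[(C[:,2]>-.01)&(C[:,2]<.06)]
k=np.array([w2c(x) for x in C[(abs(C[:,0]-.577)<.15)&(abs(C[:,1]+.325)<.15)]])
m=k[(k[:,2]<9)&(k[:,2]>0)&(abs(k[:,0])<80)&(k[:,1]<-15)&(k[:,1]>-115)]
print(len(k),len(m),np.percentile(m,[1,50,99],axis=0).round(1).tolist() if len(m) else '')
```

```text
t 17.52 tcp [ 0.5945 -0.3788  0.2546] case [ 13.2 -54.9 254.6] F [ 0.3 -0.2 -0.1] w 0.526 down [-0.002  0.001 -1.   ] jaw deg 93.6 q1,6 [-0.67 -2.31]
  [154.6  -0.3   2. ]
  [194.6  -0.4   2.1]
  turn rad -0.005
35579 1592 [[-69.8, -79.6, 2.8], [-49.2, -52.4, 4.7], [-26.7, -24.4, 6.7]]
```

View pics/c3.png

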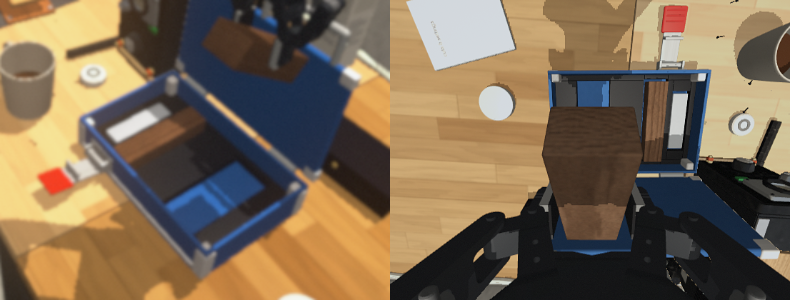

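The side crop shows the open case with the empty pocket (blue floor) at (215,200), the lid standing and the latch out at (60,180). The block is held with its low end towards the hinge. The wrist depth puts the pocket about 2–3 mm off in y, so I cross-check with the other cameras.

Run:
```python
from h import *
grab('scene','sc3.png')
for n in('s3.png','w4.png','sc3.png'):
    f=dict(np.load('/tmp/%s.npz'%n));C=cloud(f);im=f['img'].astype(int)
    k=np.concatenate([np.array([w2c(x) for x in C.reshape(-1,3)]),im.reshape(-1,3)],1)
    k=k[(abs(k[:,0])<95)&(abs(k[:,1])<135)]
    m=k[(k[:,2]<10)&(k[:,2]>0)&(abs(k[:,0])<78)&(k[:,1]<-15)&(k[:,1]>-115)&(k[:,5]>1.4*k[:,3])]
    print(n,'floor',len(m),np.percentile(m[:,:3],[1,50,99],axis=0).round(1).tolist() if len(m)>20 else '')
    for nm,s in(('wall rim',k[(k[:,2]>48)&(k[:,2]<57)&(k[:,0]<40)]),):
        a=s[s[:,1]>110];b=s[s[:,1]<-110];c=s[(s[:,0]<-70)&(abs(s[:,1])<100)]
        print('  +y rim',len(a),np.median(a[:,1]) if len(a) else '','-y',len(b),np.median(b[:,1]) if len(b) else '','front x',len(c),np.median(c[:,0]) if len(c) else '')
    w=k[(k[:,2]>14)&(k[:,2]<24)&(k[:,1]<0)&(k[:,1]>-118)&(abs(k[:,0])<50)]
    for lo,hi in((-65,-45),(-45,-25)):
        g=m[(m[:,0]>lo)&(m[:,0]<hi)]
        if len(g)>20: print('   floor y range at x',lo,np.percentile(g[:,1],[2,98]).round(1))
```

```text
s3.png floor 1508 [[-52.0, -75.9, 2.1], [7.5, -50.7, 5.0], [72.9, -25.2, 9.2]]
  +y rim 162 122.4 -y 239 -121.9 front x 302 -81.8
   floor y range at x -65 [-75.4 -25.2]
   floor y range at x -45 [-75.2 -25.3]
w4.png floor 1597 [[-69.8, -79.9, 2.8], [-49.2, -52.4, 4.7], [-26.7, -24.4, 6.9]]
  +y rim 670 124.1 -y 277 -118.7 front x 917 -81.9
   floor y range at x -65 [-79.2 -24.8]
   floor y range at x -45 [-79.2 -24.4]
sc3.png floor 739 [[-58.0, -77.4, 0.6], [5.7, -52.0, 5.9], [71.7, -26.2, 9.8]]
  +y rim 91 121.1 -y 116 -123.1 front x 154 -82.1
   floor y range at x -65 [-75.3 -27.4]
   floor y range at x -45 [-77.3 -27.1]
```

Request:
play_rows --pt "50 1 2 -0.005 1" --pt "100 1 2 -0.005 1" --pt "150 1 2 -0.005 1" --pt "180 1 2 -0.005 1" --pt "190 1 2 -0.005 1" --pt "190 1 2 -0.005 1"

```text
time: 18.42
tool_pos: [0.5972, -0.3785, 0.0663]
tool_rot: [0.707, -0.024, 0.706, 0.024]
contact_force: [-0.4, 1.0, -1.3]
gripper_width: 0.527
```

Run:
```python
from h import *
rel([c2w(15,-54,54),c2w(-3,-54,21)],jaw=93.96)
```

```text
t 18.43 tcp [ 0.5972 -0.3785  0.0663] case [ 16.  -54.8  66.3] F [-0.4  1.  -1.3] w 0.527 down [ 0.001 -0.001 -1.   ] jaw deg 93.9 q1,6 [-0.67 -2.31]
  [12.3  0.8 -1. ]
  [ 45.3   0.8 -19. ]
  turn rad -0.001
```

Request:
play_rows --pt "5 0.5 0 0 1" --pt "9 0.5 -1 0 1" --pt "12 0.5 -1 0 1" --pt "15 0.5 -3 0 1" --pt "15 0.5 -3 0 1"

```text
time: 19.05
tool_pos: [0.5957, -0.3784, 0.0533]
tool_rot: [0.708, -0.024, 0.705, 0.024]
contact_force: [-0.9, 3.1, 7.9]
gripper_width: 0.525
```

Run:
```python
from h import *
rel([c2w(-3,-54,21)],jaw=93.96); print(tool()[0]['ft_torque'].round(2))
```

```text
t 19.05 tcp [ 0.5957 -0.3784  0.0533] case [ 14.4 -54.5  53.3] F [-0.9  3.1  7.9] w 0.525 down [ 0.004 -0.001 -1.   ] jaw deg 93.9 q1,6 [-0.67 -2.31]
  [ 32.2   0.5 -17.6]
  turn rad -0.001
[ 0.69 -0.08  0.07]
```

Contact at the expected height, so I lay it down along the diagonal.

Request:
play_rows --pt "4 0 -2 0 1" --pt "8 0 -5 0 1" --pt "12 0 -7 0 1" --pt "15 0 -9 0 1" --pt "15 0 -9 0 1"

```text
time: 19.68
tool_pos: [0.5856, -0.3804, 0.0423]
tool_rot: [0.707, -0.025, 0.706, 0.024]
contact_force: [-13.8, 4.7, 25.2]
gripper_width: 0.523
```

Run:
```python
from h import *
rel([c2w(-3,-54,21)],jaw=93.96); print(tool()[0]['ft_torque'].round(2))
f=grab('side','s5.png');f2=grab('wrist','w5.png')
a=cv2.imread('pics/s5.png')[180:380,240:500];a=cv2.resize(a,None,fx=1.5,fy=1.5);b=cv2.resize(cv2.imread('pics/w5.png'),(400,300))
cv2.imwrite('pics/c5.png',np.hstack([a,b]))
```

```text
t 19.68 tcp [ 0.5856 -0.3804  0.0423] case [  4.3 -55.8  42.3] F [-13.8   4.7  25.2] w 0.523 down [ 0.001 -0.002 -1.   ] jaw deg 93.9 q1,6 [-0.68 -2.32]
  [21.3  1.9 -7.3]
  turn rad -0.0
[1.24 1.58 0.34]
```

View pics/c5.png

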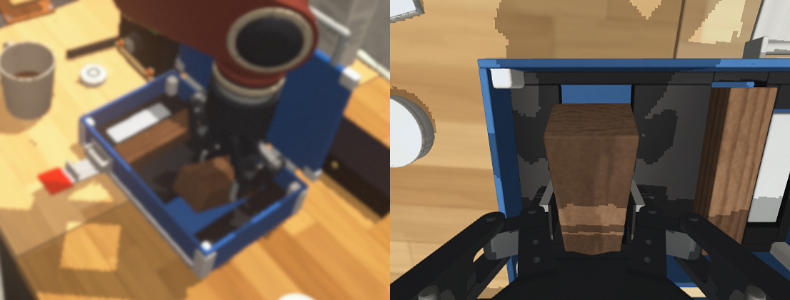

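The side crop shows the block going down in the pocket, pivoting in the pads. In the wrist crop its sides line up with the pocket, centred at about (594,·). The forces (25 N) look like sliding friction, so I continue.

Request:
play_rows --pt "3 0 -3 0 1" --pt "6 0 -6 0 1" --pt "9 0 -8 0 1" --pt "12 0 -10 0 1" --pt "12 0 -10 0 1"

```text
time: 20.4
tool_pos: [0.5754, -0.381, 0.0277]
tool_rot: [0.707, -0.025, 0.706, 0.023]
contact_force: [-9.4, 2.5, 15.7]
gripper_width: 0.526
```

```bash
cat > fit.py <<'E'
from h import *
def topfit(f):
    C=cloud(f).reshape(-1,3); im=f['img'].reshape(-1,3).astype(int)
    k=np.array([w2c(x) for x in C]); i=(abs(k[:,0])<80)&(k[:,1]<-15)&(k[:,1]>-95)&(k[:,2]>25)&(k[:,2]<95)&(im[:,0]>1.2*im[:,2]); q=k[i]
    if len(q)<50: print('few',len(q)); return
    rng=np.random.default_rng(0);best=None
    for _ in range(400):
        a=q[rng.choice(len(q),3)];nn=np.cross(a[1]-a[0],a[2]-a[0]);nn/=np.linalg.norm(nn)+1e-12
        if abs(nn[2])<.7: continue
        j=abs((q-a[0])@nn)<2.5
        if best is None or j.sum()>best.sum():best=j
    t=q[best];c=t.mean(0);nn=np.linalg.svd(t-c,full_matrices=False)[2][2];nn*=np.sign(nn[2])
    print('top n',len(t),'tilt x',np.degrees(np.arctan2(nn[0],nn[2])).round(1),'tilt y',np.degrees(np.arctan2(nn[1],nn[2])).round(1),'range',np.percentile(t,[1,50,99],axis=0).round(1).tolist())
E
python3 - <<'E'
from fit import *
rel([c2w(-3,-54,21)],jaw=93.96); topfit(grab('wrist')); topfit(grab('side'))
E
```

```text
t 20.4 tcp [ 0.5754 -0.381   0.0277] case [ -6.  -55.8  27.7] F [-9.4  2.5 15.7] w 0.526 down [ 0.001 -0.002 -1.   ] jaw deg 93.9 q1,6 [-0.69 -2.33]
  [6.7 1.8 3. ]
  turn rad -0.001
top n 19743 tilt x 10.7 tilt y 0.0 range [[-62.0, -77.7, 43.5], [-26.5, -55.6, 55.1], [33.7, -33.3, 62.1]]
top n 723 tilt x 10.6 tilt y -0.0 range [[-61.3, -80.8, 43.9], [-29.4, -56.5, 56.1], [37.3, -34.5, 62.3]]
```

Both views agree: 10.7° of tilt is left. The high end would land at x about -71, on the pocket's rim, so I slide 6 mm towards the hinge and then lower further.

Request:
play_rows --pt "0 0.5 3 0 1" --pt "0 1 6 0 1" --pt "0 1 7 0 1" --pt "3 1 7 0 1" --pt "6 1 6 0 1" --pt "6 1 6 0 1"

```text
time: 21.25
tool_pos: [0.5814, -0.381, 0.0219]
tool_rot: [0.707, -0.026, 0.706, 0.022]
contact_force: [-9.5, -0.6, 13.9]
gripper_width: 0.524
```

Run:
```python
from fit import *
rel([c2w(-3,-54,21)],jaw=93.96); topfit(grab('wrist')); topfit(grab('side'))
```

```text
t 21.25 tcp [ 0.5814 -0.381   0.0219] case [ -0.  -56.2  21.9] F [-9.5 -0.6 13.9] w 0.524 down [ 0.001 -0.005 -1.   ] jaw deg 93.9 q1,6 [-0.69 -2.32]
  [ 0.9  2.2 -3. ]
  turn rad -0.001
top n 20071 tilt x 5.9 tilt y 0.2 range [[-57.1, -78.0, 41.7], [-20.2, -55.9, 47.8], [36.0, -33.6, 52.2]]
top n 754 tilt x 5.6 tilt y 0.4 range [[-56.7, -91.0, 42.5], [-23.4, -56.7, 48.5], [40.3, -34.9, 52.9]]
```

Down to about 5.8° of tilt, and lengthwise it will now fit. Relative to the pocket as seen in the same views, the block sits about 3–4 mm to the -y side, so I centre it and finish lowering.

Request:
play_rows --pt "0 2 0 0 1" --pt "0 4 0 0 1" --pt "2 4 -1 0 1" --pt "4 4 -1 0 1" --pt "6 4 -1 0 1" --pt "6 4 -1 0 1"

```text
time: 22.1
tool_pos: [0.5809, -0.3779, 0.0169]
tool_rot: [0.708, -0.026, 0.706, 0.022]
contact_force: [-9.2, -1.8, 16.1]
gripper_width: 0.524
```

Run:
```python
from fit import *
rel([c2w(-3,-54,21)],jaw=93.96); topfit(grab('wrist')); topfit(grab('side'))
```

```text
t 22.1 tcp [ 0.5809 -0.3779  0.0169] case [ -0.2 -53.   16.9] F [-9.2 -1.8 16.1] w 0.524 down [ 0.003 -0.006 -1.   ] jaw deg 93.9 q1,6 [-0.68 -2.32]
  [-4.1 -1.1 -2.8]
  turn rad -0.001
top n 20207 tilt x 2.0 tilt y 0.2 range [[-57.7, -74.8, 39.4], [-19.9, -52.7, 41.7], [33.2, -30.3, 44.0]]
top n 770 tilt x 1.8 tilt y 0.4 range [[-57.3, -78.2, 39.5], [-24.3, -53.3, 42.0], [24.4, -31.9, 45.1]]
```

Request:
play_rows --pt "1 0 -1 0 1" --pt "3 0 -2 0 1" --pt "3 0 -2 0 1" --pt "3 0 -2 0 0.2" --pt "3 0 -2 0 -0.2" --pt "3 0 -2 0 -0.3"

```text
time: 22.95
tool_pos: [0.5814, -0.3795, 0.0151]
tool_rot: [0.71, -0.028, 0.704, 0.02]
contact_force: [-1.5, -5.9, 13.2]
gripper_width: 0.649
```

Run:
```python
from fit import *
rel([],jaw=93.96); topfit(grab('wrist')); topfit(grab('side'))
```

```text
t 22.95 tcp [ 0.5814 -0.3795  0.0151] case [  0.1 -54.7  15.1] F [-1.5 -5.9 13.2] w 0.649 down [ 0.009 -0.011 -1.   ] jaw deg 93.9 q1,6 [-0.68 -2.32]
  turn rad -0.001
top n 20464 tilt x -0.0 tilt y -0.0 range [[-58.7, -75.1, 37.3], [-19.8, -52.9, 38.7], [32.9, -30.6, 40.0]]
top n 829 tilt x -0.3 tilt y -0.4 range [[-58.5, -77.7, 36.0], [-22.7, -53.9, 38.7], [22.0, -28.7, 40.7]]
```

The block is flat, with its top at 38.7 mm (39 expected). I lift straight off.

Request:
play_rows --pt "-8 0 0 0 -0.3" --pt "-25 0 0 0 -0.3" --pt "-60 0 0 0 -0.3" --pt "-120 0 0 0 -0.3" --pt "-180 0 0 0 -0.3" --pt "-240 0 0 0 -0.3" --pt "-280 0 -60 0 -0.3" --pt "-280 0 -120 0 -0.3"

```text
time: 24.05
tool_pos: [0.4639, -0.3825, 0.2929]
tool_rot: [0.708, -0.027, 0.705, 0.023]
contact_force: [-0.0, -0.1, 0.8]
gripper_width: 0.651
```

Request:
play_rows --pt "0 40 -40 0 -0.3" --pt "0 90 -60 0 -0.3" --pt "0 150 -70 0 -0.3" --pt "0 200 -80 0 -0.3" --pt "0 250 -80 0 -0.3" --pt "0 250 -80 0 -0.3" --pt "0 250 -80 0 -0.3"

```text
time: 24.92
tool_pos: [0.3667, -0.138, 0.2881]
tool_rot: [0.707, -0.025, 0.707, 0.024]
contact_force: [0.3, 0.0, -0.5]
gripper_width: 0.65
```

Run:
```python
from fit import *
rel([])
fs=grab('side','s9.png');fc=grab('scene','sc9.png');topfit(fs);topfit(fc)
a=cv2.imread('pics/s9.png')[150:390,200:500];a=cv2.resize(a,(450,360));b=cv2.resize(cv2.imread('pics/sc9.png')[190:340,200:420],None,fx=1.55,fy=2.4*.646*1.55/1.55)
b=cv2.resize(cv2.imread('pics/sc9.png')[190:340,200:420],(345,360*345//345))
cv2.imwrite('pics/c9.png',np.hstack([a,b]))
C=cloud(fs);k=(C[...,2]>.08)&(C[...,2]<.25);q=C[k];im=fs['img'][k].astype(int)
l=np.array([w2c(x) for x in q[(im[:,2]>1.6*im[:,0])&(im[:,2]>50)&(q[:,0]>.5)&(q[:,0]<.8)&(q[:,1]<-.1)]]);print('lid slope rad past upright',np.polyfit(l[:,2],l[:,0],1)[0].round(3))
for nm,(u0,u1,v0,v1) in dict(mug=(235,280,205,262),tape=(290,314,220,240)).items():
    q=C[v0:v1,u0:u1].reshape(-1,3); q=q[(q[:,2]>.01)&(q[:,2]<.2)]; print(nm,np.median(q,0).round(3))
```

```text
t 24.93 tcp [ 0.3667 -0.138   0.2881] case [-197.4  201.1  288.1] F [ 0.3  0.  -0.5] w 0.65 down [ 0.    -0.001 -1.   ] jaw deg 93.9 q1,6 [-0.55 -2.19]
top n 1329 tilt x -0.1 tilt y -0.2 range [[-57.9, -78.0, 36.3], [1.3, -56.1, 38.8], [65.2, -32.7, 41.0]]
top n 454 tilt x -0.5 tilt y -1.9 range [[-58.7, -79.7, 37.0], [3.4, -57.4, 40.0], [66.0, -33.6, 43.0]]
lid slope rad past upright 0.035
mug [ 0.457 -0.113  0.062]
tape [ 0.57  -0.11   0.014]
```

View pics/c9.png

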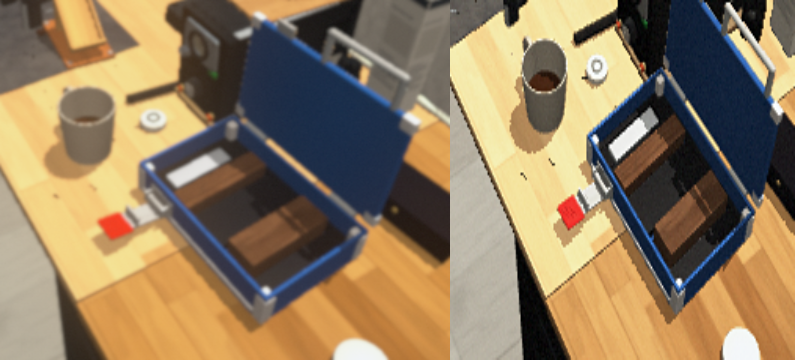

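The final view shows the block flat in the pocket (crop (275,235)), the lid standing at (325,110) and the latch out at (115,225). The mug and tape have not moved and the arm is clear, so I hand in.

```bash
python3 -c "
from plant import manip
print(manip.job_done())"
```

```text
the job is handed in; nothing more can be done
None
```

The job is done and handed in at about 25 s: latch out, lid standing open, and the walnut block flat in the empty pocket. I got there in this order:
- **Latch:** I pushed the lever out with closed fingers.
- **Lid:** I raised it by its handle bar to upright and let go.
- **Block:** I gripped it across its width on the rest, lowered it low end first into the pocket until it lay flat, then released it and moved the arm clear.

Last checks before handing in:
- **Block:** its top face is level within 0.2° and 38.8 mm high in the side view (39 mm expected), same side up. It spans x from -59 to about +66 mm in a pocket that runs ±71 mm.
- **Lid:** standing by itself, about 0.035 rad past upright.
- **Latch:** still swung out in the final picture; it measured about 1.4 rad right after the push.
- **Other things:** the mug and tape measure within 1 mm of where they started. The bar, whetstone and marker look undisturbed by eye only; I did not measure them.
- **Forces:** the highest wrist force I read was about 29 N. At the last moment of placing, the fingertips pressed on the insert with about 13 N.

Two measurements disagreed. The wrist camera reads about 3 mm further towards +y than the side camera, so I centred the block by its position relative to the pocket in the same pictures. The scene camera's coarser final fit gave a top height of 40.0 mm and a 1.9° sideways tilt, which I put down to depth noise at that distance.

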